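# Release the next wrapping-paper roll with the two-button control

### The job

Release the next cardboard roll on the flower-wrapping dispenser: press its two green buttons fully down, both together with one fingertip on each, keep both down until the roll has rolled into the trough and come to rest, then let both buttons up and move clear. Pressing one green button on its own is not allowed. Do not touch, push or pick up the roll, leave the red stop button unpressed, and leave the things standing around where they are.

Things in the scene. Friction and masses are not known exactly. Their poses are not given: they have to be found in the camera images.
- dispenser: fixed roll dispenser, plywood base 380 x 300 mm, all below 102 mm: grey console box in front (120 mm in x, 290 in y, top at 60 mm), behind it a dark trough and a plywood ramp between green plates. Origin on the table, right below the midpoint of the two green buttons. +x points from the buttons to the trough (from 85 mm on) and up the ramp (to 300 mm), +y to the left button and red stop
- button_left_top (a point): centre of the top face of the left green mushroom button (dispenser +y); moves with it. Cap 34 mm across, 13 mm thick; top 88 mm above the table when up, 28 mm above the console. The green buttons' centres are 62 mm apart (28 mm free between the caps)
- button_right_top (a point): the same for the right green button (dispenser -y)
- button_left (a joint): how far the left green button is pressed straight down, m: 0 up, 0.008 fully down at its hard stop (down counts above 0.005). Spring: 1.8 N to start, 6 N fully down; springs up when let go. Each green button sinks one of the two brass gate pins that stand 30 mm out of the ramp in front of the roll (5 mm for each mm of press)
- button_right (a joint): the same for the right green button
- stop (a joint): how far the red stop button is pressed, m: 0 up, 0.008 fully down. Red cap 28 mm across, top 88 mm above the table, on the same console, 108 mm from the midpoint between the green buttons along dispenser +y; not to be pressed
- roll_center (a point): centre of the brown cardboard roll with a pale band, 44 mm across, 200 mm long, lying across the ramp behind both gate pins, 243 mm along dispenser +x, 88 mm above the table. Only when both pins are sunk does it roll down by itself, within about 1 s, to the trough, where it lies about 120 mm along +x, centre 62 mm above the table
- roll: the same roll: origin at its centre, y along its length; x and z turn as it rolls
- spool: small white ribbon spool with red ribbon, 38 mm across, 22 mm high, standing loose on the grey console on its right-hand side (dispenser -y); origin at the centre of its underside; leave it alone
- feed_bottle: white bottle with green cap, 60 mm across, 160 mm high, standing beside the dispenser; origin at the centre of its underside; leave it alone
- flowerpot: terracotta pot, 84 mm across, 80 mm high, beside the dispenser; origin at the centre of its underside; leave it alone
- wire_tin: steel tin with paper label, 68 mm across, 75 mm high, beside the dispenser; origin at the centre of its underside; leave it alone
- brush: wooden hand brush lying beside the dispenser; leave it alone
- mug: blue mug, 80 mm across, 90 mm high, at the left of the table; origin at the centre of its underside; leave it alone
There are look-alikes about, which are no part of the job. Leave any blue or purple look-alike of the roll alone.

How it is judged:
On the way, in this order (a step that is already met when the one before it is completed fails the run):
1. both green buttons are down together, a finger on each (value of joint each of button_left, button_right above 0.005 m and contact force between each of button_left, button_right and the fingers above 1 N), for 0.1 s.
2. the roll has come to rest in the trough while both green buttons are still held down by the fingers (all of step 1 and x of roll_center in the frame of dispenser between 0.108 and 0.132 m and z of roll_center in the frame of dispenser between 0.055 and 0.07 m and angle between the y axis of roll and the y axis of dispenser, either way round below 0.1 rad and linear speed of roll below 0.03 m/s and angular speed of roll below 1 rad/s), for 0.2 s.
At the end, for the whole second after the job is handed in: the roll lies at rest in the trough (centre 108 to 132 mm from the dispenser origin along its +x, 55 to 70 mm above the table, axis within 0.1 rad of the trough), all three buttons are up (within 1.5 mm) (x of roll_center in the frame of dispenser between 0.108 and 0.132 m and z of roll_center in the frame of dispenser between 0.055 and 0.07 m and angle between the y axis of roll and the y axis of dispenser, either way round below 0.1 rad and linear speed of roll below 0.03 m/s and angular speed of roll below 1 rad/s and value of joint each of button_left, button_right, stop below 0.0015 m); the robot touches nothing.
It fails at once if one green button pressed down (over 6 mm) while the other is up (under 2 mm) ((value of joint button_left above 0.006 m and value of joint button_right below 0.002 m) or (value of joint button_right above 0.006 m and value of joint button_left below 0.002 m)).
It fails at once if the robot touches the roll (contact force between roll and the fingers above 0.5 N or contact force between roll and the arm above 0.5 N).
It fails at once if the roll is lifted (height (world z) of roll_center above 0.12 m).
It fails at once if the red stop button is pressed (over 3 mm) (value of joint stop above 0.003 m).
It fails at once if a bystander is moved more than 20 mm or lifted (distance of any of spool, feed_bottle, flowerpot, wire_tin, brush, mug from where it was at the start of the episode above 0.02 m).
It also fails if it takes over 29 s, if anything falls off the work surface, if the arm or the gripper's body presses on something with over 40 N, if the wrist force passes 120 N, or if a joint passes its speed limit or range.

### The arm

A 7-joint arm with a two-finger parallel gripper is mounted at the origin on the work surface. World frame = base frame: x ahead of the robot, y to its left, z up, the work surface at z = 0. Lengths are in m, angles in rad, forces in N, time in s.
With the tool pointing down it reaches from about 0.4 to 0.85 m from the base axis. Payload 10.4 kg.
Tool frame: the origin (TCP) lies on the front face of the gripper's body, between the roots of the fingers; the fingertips stand 73 mm ahead of it and the grasp point (between the pads) lies 54 mm ahead of it; z points along the fingers, y is the line along which they close (so a half turn about z gives the same grasp; the last joint's range is limited). The gripper opens to 85 mm and grips with 20 to 120 N. Pads are 22 mm wide; open, the fingers measure 114 mm over their backs; the gripper's body (76 mm by 85 mm) begins 54 mm behind the grasp point. The pads swing forward as they close: fully open they stand 13 mm farther back than shut.
Start: joints at [-1.187, 0.332, -0.065, 1.46, 0.022, 1.35, -0.088], TCP at [0.247, 0.574, 0.304] pointing down, gripper open.
Joint ranges: [-2.6, 2.6], [-0.5, 2.12], [-1.47, 1.34], [0.16, 2.42], [-1.27, 4.41], [0.06, 2.06], [-2.6, 2.6]. Speed limits (rad/s): [2.22, 2.22, 2.79, 2.79, 3.14, 3.14, 3.14].

### API

Orientations are given as a unit quaternion [x, y, z, w].
In Python, from workcell import manip gives the robot as it stands.
- The arm moves only by the shell command python3 -m jog 'ROWS' [FORCE]. ROWS is JSON, a list of rows, each an object with "grip": the gripper command: -1 is fully open, 1 is shut, values between are in proportion; "slide": the shift along the tool's x, y, z in cm, a list of three; "yaw": the turn about the tool's z in rad. A call has 1 to 8 rows; each row shifts and turns the commanded pose from where the row before left it, along the tool's axes as they then stand; what a row does not reach is not made up. A row lasts 1/10 s, in which the tool goes at most 50 mm and 8.59 degrees, less where a joint would pass 70% of its speed; a pose out of reach is approached as far as the arm can. A call with a gripper value outside its range is refused whole. The fingers move at their own pace and stop on an object; FORCE is the grip in N (left out, the last holds). Time passes only in rows, so rows that do not move let the fingers close. It gives the time, the measured TCP pose, the force, the opening and the grip force at its end, in the units of the state.
- manip.get_obs(): the state, without advancing time (a new reading comes with each control period).
- manip.camera(name): name is "side" or "top"; returns the picture (400x640x3 uint8, blue, green, red); there is no depth.
- manip.calibration(name): a dict with "vfov" (degrees; the focal length in pixels is half the picture's height over the tangent of half this angle, whatever the lens; pixels are square), "cx", "cy" (the principal point, pixels), "camera_from_world" (4x4, takes a point from world to camera coordinates). Camera axes: x right, y down, z forward; pixel columns grow to the right and rows downward; lengths in m; the calibration is good to about 2 mm. A picture is of the moment at which its call begins. calibration takes no time and is no camera call.
- manip.hand_in(): hands the job in; it is judged then, once.
Trained networks look in the newest picture that a camera, given by its name, has taken for a name from the list of things; names that differ only in an ending like _2 or _b are one class to them, and where a whole thing is asked for, a point or a joint stands for the part that bears it (a point fixed in the world has none). Each returns a list of dicts, best first, with "conf" (0 to 1); they miss things now and then, are a little off and sometimes report something else, mostly with a low value. They report only what shows in the picture. A call takes as long as a camera call. They do not tell look-alikes from the thing itself.
- manip.masks_of(thing, camera): "region" (400x640 bool, what is visible of it) and "centre" ([column, row] in pixels, amid what is visible of it).
The state is a dict: "clock": time; "joint_pos": joint angles; "joint_velocities": joint speeds; "tau": joint torques, N m; "position": TCP position; "ee_rot": TCP orientation; "ft_force": force on the tool from outside, world axes, zero at the start; "torque": the same for the moment, N m; "grip_width": opening from 0.0 (shut) to 1.0 (fully open); "grasp_force": force on a finger pad.
Only numpy, scipy, OpenCV 4.12 (cv2) and the standard library are available. Lean on these libraries where they do the work, as an engineer would, in place of code of your own. Each camera call takes 0.05 s, during which the arm holds its last target. There are 200 camera calls.

## Working session

There is one attempt and no reset: what is moved stays moved. The work goes in short steps, Python scripts to look and compute and a shell command to move; the robot and the scene stay as the last step left them, time stands still between calls to the robot, and variables do not carry over. Pictures are saved under pics/ and viewed, at most 10 in all, crops included, and the job is handed in when it is done.

```bash
mkdir -p pics; ls; cat > h.py <<'E'
import numpy as np, cv2
from workcell import manip
def ray(cam,px):
    c=manip.calibration(cam); f=200/np.tan(np.radians(c["vfov"])/2)
    M=np.array(c["camera_from_world"]); R=M[:3,:3]; o=-R.T@M[:3,3]
    return o, R.T@np.array([(px[0]-c["cx"])/f,(px[1]-c["cy"])/f,1])
def at_z(cam,px,z):
    o,d=ray(cam,px); return o+d*(z-o[2])/d[2]
def proj(cam,p):
    c=manip.calibration(cam); f=200/np.tan(np.radians(c["vfov"])/2)
    q=np.array(c["camera_from_world"])@np.append(p,1); return np.array([c["cx"]+f*q[0]/q[2],c["cy"]+f*q[1]/q[2]])
E
python3 - <<'E'
from h import *
for n in("top","side"):
    cv2.imwrite(f"pics/{n}0.png",manip.camera(n)); c=manip.calibration(n); print(n,c["vfov"],c["cx"],c["cy"],ray(n,(320,200))[0].round(3))
    for t in("button_left_top","button_right_top","stop","roll","spool","dispenser"):
        print(t,[(round(m["conf"],2),np.round(m["centre"],1).tolist(),int(m["region"].sum())) for m in manip.masks_of(t,n)][:4])
o=manip.get_obs(); print(o["clock"],o["position"],o["ee_rot"],o["grip_width"])
E
```

```text
pics
top 47.052358168696934 314.78315964472046 199.3325778797143 [0.351 0.026 1.5  ]
button_left_top [(0.48, [331.6, 239.2], 91)]
button_right_top [(0.49, [352.1, 231.6], 97), (0.3, [397.3, 166.0], 419)]
stop []
roll [(0.96, [463.1, 167.6], 778), (0.88, [323.3, 160.8], 867), (0.74, [199.1, 173.2], 792)]
spool [(0.5, [375.0, 225.6], 124)]
dispenser [(0.87, [333.1, 204.9], 9540), (0.47, [324.2, 160.2], 891)]
side 52.32792127052409 324.5777049336418 201.95452847705636 [ 0.35  -0.782  0.901]
button_left_top [(0.56, [282.5, 222.1], 74)]
button_right_top [(0.41, [296.0, 238.1], 126)]
stop [(0.44, [271.9, 205.7], 92)]
roll [(0.74, [435.0, 346.5], 1969), (0.67, [318.6, 138.2], 586), (0.57, [364.2, 193.5], 901), (0.23, [307.9, 260.6], 191)]
spool [(0.64, [316.2, 173.5], 402), (0.57, [310.0, 259.0], 218)]
dispenser [(0.94, [323.2, 230.3], 11380)]
0.7 [0.2472802  0.57401961 0.30392034] [2.02004772e-01 9.79384537e-01 2.97133493e-05 5.94048084e-06] 0.9974152627149608
```

View pics/top0.png

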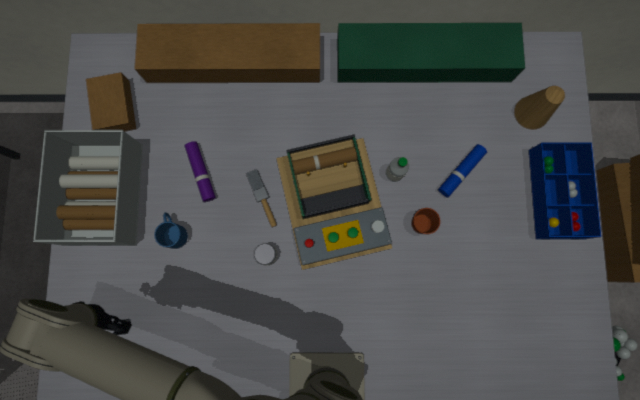

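View pics/side0.png

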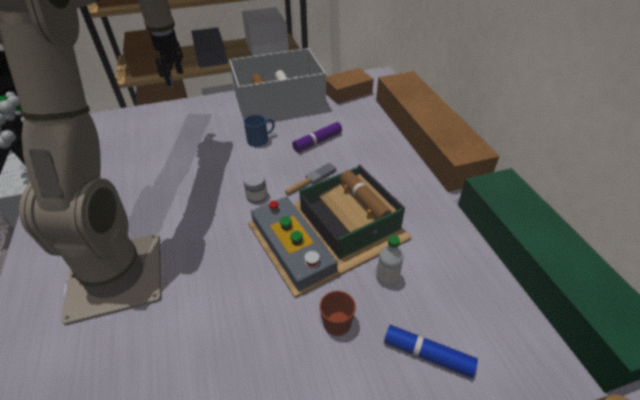

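The top picture shows the dispenser at (335,205). The red stop is at (309,243), the green buttons at (333,238) and (352,232), and the white spool at (378,227). There are three roll candidates: purple (199,173), brown with a pale band behind the pins (323,161), and blue (463,168). The brown one on the ramp fits the description, and the other two are look-alikes. I'll confirm this in a crop and compute positions.

```bash
python3 - <<'E'
from h import *
from scipy.optimize import least_squares
im={n:manip.camera(n) for n in("top","side")}
cv2.imwrite("pics/crop.png",np.hstack([cv2.resize(im["top"][130:270,270:410],(400,400),interpolation=2),cv2.resize(im["side"][160:300,240:380],(400,400),interpolation=2)]))
# green blobs
for n,(r0,r1,c0,c1) in {"top":(225,250,300,365),"side":(195,250,262,310)}.items():
    h=cv2.cvtColor(im[n],cv2.COLOR_BGR2HSV)
    for name,m in(("g",cv2.inRange(h,(45,110,40),(80,255,255))),("r",cv2.inRange(h,(0,150,60),(8,255,255))|cv2.inRange(h,(172,150,60),(180,255,255)))):
        k=np.zeros_like(m);k[r0:r1,c0:c1]=m[r0:r1,c0:c1]
        N,_,s,ce=cv2.connectedComponentsWithStats(k)
        for i in range(1,N):
            if s[i,4]>25: print(n,name,s[i],ce[i].round(1),at_z(n,ce[i],.086 if n=="top" else .083).round(4))
E
```

```text
top g [348 228  10  10  79] [352.4 232.2] [ 0.4849 -0.0798  0.086 ]
top g [328 232  11  10  77] [333.  236.7] [ 0.471  -0.0199  0.086 ]
top r [305 239   8   8  55] [308.7 242.6] [0.453 0.055 0.086]
side g [280 217  11  10  85] [285.2 221.2] [ 0.4702 -0.0219  0.083 ]
side g [291 231  11  11  87] [296.  235.8] [ 0.4847 -0.0822  0.083 ]
side r [270 201   8   7  42] [273.3 204.4] [0.4531 0.0527 0.083 ]
```

View pics/crop.png

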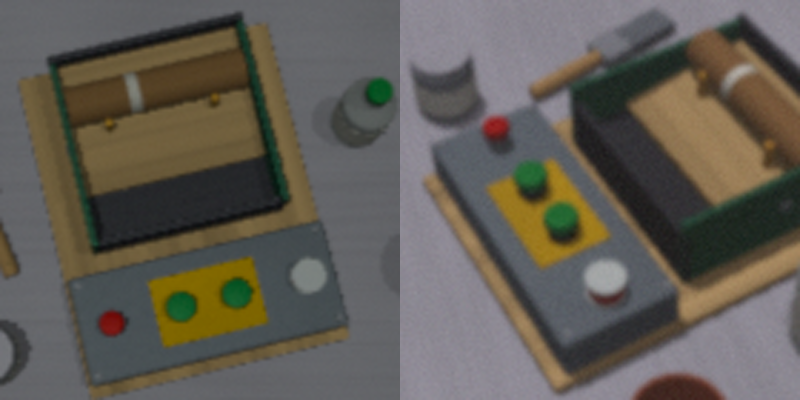

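The crop confirms it: the brown roll with the pale band lies behind the two brass pins. The green buttons are at world (0.4705,-0.021) and (0.4848,-0.081), and the dispenser yaw is about 13.3°. The tool needs a yaw of about -0.64, with the fingers about 62 mm apart at the tips.

```bash
python3 -m jog '[{"grip":-0.12,"slide":[0,0,0],"yaw":-0.14},{"grip":-0.12,"slide":[0,0,0],"yaw":-0.14},{"grip":-0.12,"slide":[0,0,0],"yaw":-0.14},{"grip":-0.12,"slide":[0,0,0],"yaw":-0.14},{"grip":-0.12,"slide":[0,0,0],"yaw":-0.08},{"grip":-0.12,"slide":[0,0,0],"yaw":0}]' 60
cat >> h.py <<'E'
from scipy.spatial.transform import Rotation as Ro
L=np.array([.4705,-.021]);Rr=np.array([.4848,-.081])
def todo():
    o=manip.get_obs(); R=Ro.from_quat(o["ee_rot"]).as_matrix(); p=np.array(o["position"])
    d=np.append((L+Rr)/2,p[2])-p; u=(L-Rr)/np.linalg.norm(L-Rr)
    y=R[:2,1]*np.sign(R[:2,1]@u)
    print("slide cm",(R.T@d*100).round(2),"yaw err",-np.arctan2(y[0]*u[1]-y[1]*u[0],y@u).round(4),"z",p[2].round(4),"w",round(o["grip_width"],3),"F",np.round(o["ft_force"],1),"t",o["clock"])
E
python3 -c "from h import *; todo()"
```

```text
clock: 1.4
position: [0.2473, 0.574, 0.3039]
ee_rot: [-0.117, 0.993, 0.0, -0.0]
ft_force: [0.3, 0.0, 0.4]
grip_width: 0.56
grasp_force: 0.0
slide cm [-7.890e+00 -6.614e+01 -1.000e-02] yaw err 0.0003 z 0.3039 w 0.56 F [0.3 0.  0.4] t 1.4
```

```bash
python3 -m jog '[{"grip":-0.12,"slide":[-2,-2,0],"yaw":0},{"grip":-0.12,"slide":[-2,-4,0],"yaw":0},{"grip":-0.12,"slide":[-2,-4,0],"yaw":0},{"grip":-0.12,"slide":[-2,-4,0],"yaw":0},{"grip":-0.12,"slide":[0,-4,0],"yaw":0},{"grip":-0.12,"slide":[0,-4,0],"yaw":0},{"grip":-0.12,"slide":[0,-4,0],"yaw":0},{"grip":-0.12,"slide":[0,-4,0],"yaw":0}]'
python3 -c "from h import *; todo()"
```

```text
clock: 2.2
position: [0.3947, 0.299, 0.3041]
ee_rot: [-0.115, 0.993, 0.0, 0.0]
ft_force: [0.8, -0.4, 1.3]
grip_width: 0.562
grasp_force: 0.0
slide cm [-1.000e-01 -3.597e+01 -2.000e-02] yaw err -0.0039 z 0.3041 w 0.562 F [ 0.8 -0.4  1.3] t 2.2
```

```bash
python3 -m jog '[{"grip":-0.12,"slide":[0,-4,0],"yaw":0},{"grip":-0.12,"slide":[0,-4,0],"yaw":0},{"grip":-0.12,"slide":[0,-4,0],"yaw":0},{"grip":-0.12,"slide":[0,-4,0],"yaw":0},{"grip":-0.12,"slide":[0,-4,0],"yaw":0},{"grip":-0.12,"slide":[0,-4,0],"yaw":0},{"grip":-0.12,"slide":[0,-4,0],"yaw":0},{"grip":-0.12,"slide":[0,-4,0],"yaw":0}]'
python3 -m jog '[{"grip":-0.12,"slide":[0,-2,0],"yaw":0},{"grip":-0.12,"slide":[0,0,2],"yaw":0},{"grip":-0.12,"slide":[0,0,2],"yaw":0},{"grip":-0.12,"slide":[0,0,2],"yaw":0},{"grip":-0.12,"slide":[0,0,2],"yaw":0},{"grip":-0.12,"slide":[0,0,1],"yaw":0},{"grip":-0.12,"slide":[0,0,0],"yaw":0},{"grip":-0.12,"slide":[0,0,0],"yaw":0}]'
python3 - <<'E'
from h import *
todo()
im=manip.camera("side"); cv2.imwrite("pics/s2.png",cv2.resize(im[130:280,220:380],(640,600),interpolation=2))
E
```

```text
clock: 3.0
position: [0.4685, -0.0124, 0.3042]
ee_rot: [-0.115, 0.993, 0.0, 0.0]
ft_force: [0.7, 0.3, -0.3]
grip_width: 0.559
grasp_force: 0.0
clock: 3.8
position: [0.4734, -0.0302, 0.2146]
ee_rot: [-0.116, 0.993, 0.0, 0.0]
ft_force: [-0.4, 0.5, -0.6]
grip_width: 0.562
grasp_force: 0.0
slide cm [ 0.06 -2.13 -0.  ] yaw err -0.0017 z 0.2146 w 0.562 F [-0.4  0.5 -0.6] t 3.8
```

View pics/s2.png

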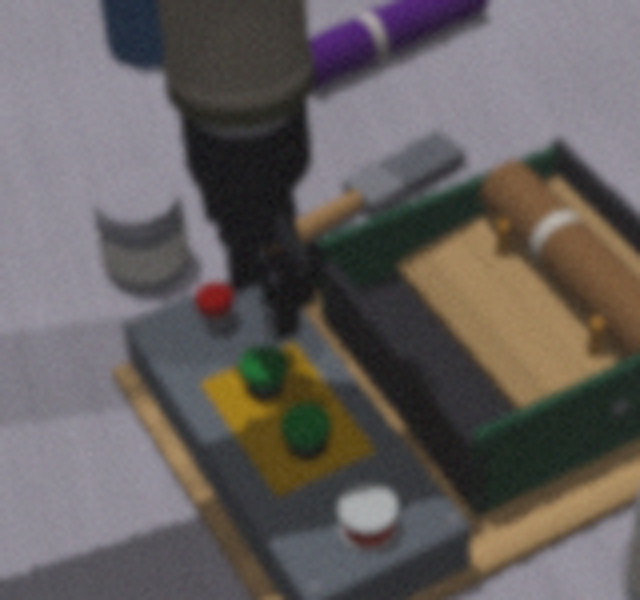

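The gripper is above the buttons, at crop (285,310), but still about 21 mm short toward the right button. The red stop and the spool are untouched. I'll correct that and descend to just above the caps.

```bash
python3 -m jog '[{"grip":-0.12,"slide":[0.05,-2.1,0],"yaw":0},{"grip":-0.12,"slide":[0,0,1],"yaw":0},{"grip":-0.12,"slide":[0,0,1],"yaw":0},{"grip":-0.12,"slide":[0,0,1],"yaw":0},{"grip":-0.12,"slide":[0,0,1],"yaw":0},{"grip":-0.12,"slide":[0,0,0],"yaw":0},{"grip":-0.12,"slide":[0,0,0],"yaw":0}]'
python3 - <<'E'
from h import *
todo()
im=manip.camera("side"); cv2.imwrite("pics/s3.png",cv2.resize(im[170:270,250:350],(600,600),interpolation=2))
print(proj("side",[*L,.088]),proj("side",[*Rr,.088]))
E
```

```text
clock: 4.55
position: [0.4773, -0.0505, 0.1737]
ee_rot: [-0.116, 0.993, 0.0, -0.0]
ft_force: [-0.6, 0.8, -0.8]
grip_width: 0.563
grasp_force: 0.0
slide cm [-0.02 -0.06 -0.  ] yaw err -0.0004 z 0.1737 w 0.563 F [-0.6  0.8 -0.8] t 4.55
[285.15255232 219.68250361] [295.76794226 234.22865635]
```

View pics/s3.png

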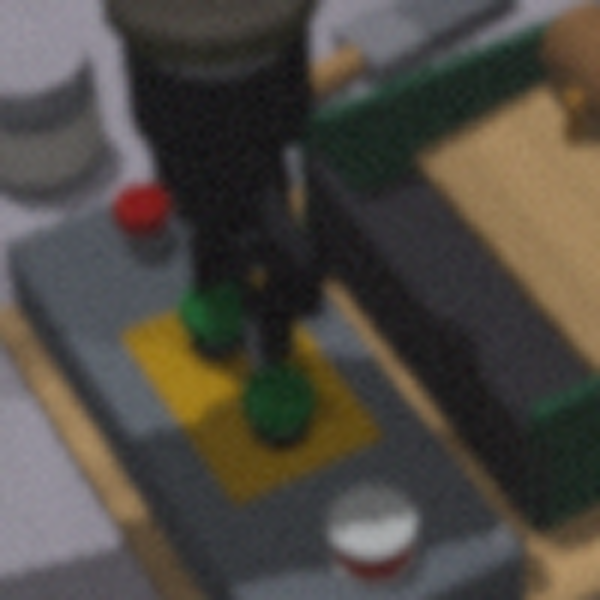

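Each fingertip stands over its own cap: the left at crop (210,280), the right at (270,355). I'll lower until they touch, watching the force.

```bash
python3 -m jog '[{"grip":-0.12,"slide":[0,-0.05,0.4],"yaw":0},{"grip":-0.12,"slide":[0,0,0.4],"yaw":0},{"grip":-0.12,"slide":[0,0,0.3],"yaw":0},{"grip":-0.12,"slide":[0,0,0.1],"yaw":0},{"grip":-0.12,"slide":[0,0,0],"yaw":0},{"grip":-0.12,"slide":[0,0,0],"yaw":0}]'
python3 -c "from h import *; todo()"
```

```text
clock: 5.2
position: [0.4775, -0.0512, 0.1619]
ee_rot: [-0.116, 0.993, 0.0, 0.0]
ft_force: [0.2, -0.5, 0.2]
grip_width: 0.558
grasp_force: 0.0
slide cm [-0.02  0.02  0.  ] yaw err -0.0008 z 0.1619 w 0.558 F [ 0.2 -0.5  0.2] t 5.2
```

```bash
for i in 1; do python3 -m jog '[{"grip":-0.12,"slide":[0,0,0.2],"yaw":0},{"grip":-0.12,"slide":[0,0,0.2],"yaw":0},{"grip":-0.12,"slide":[0,0,0],"yaw":0}]' | grep -E "pos|force"; done
python3 -m jog '[{"grip":-0.12,"slide":[0,0,0.2],"yaw":0},{"grip":-0.12,"slide":[0,0,0],"yaw":0}]'| grep -E "pos|ft_force|width"
python3 -m jog '[{"grip":-0.12,"slide":[0,0,0.1],"yaw":0},{"grip":-0.12,"slide":[0,0,0],"yaw":0}]'| grep -E "pos|ft_force|width"
```

```text
position: [0.4776, -0.0512, 0.1578]
ft_force: [0.8, -0.4, 1.5]
grasp_force: 0.6
position: [0.4776, -0.0512, 0.156]
ft_force: [0.7, 0.0, 3.1]
grip_width: 0.56
position: [0.4776, -0.0512, 0.155]
ft_force: [0.2, 0.1, 4.1]
grip_width: 0.558
```

```bash
python3 -m jog '[{"grip":-0.12,"slide":[0,0,0.15],"yaw":0},{"grip":-0.12,"slide":[0,0,0.05],"yaw":0},{"grip":-0.12,"slide":[0,0,0],"yaw":0},{"grip":-0.12,"slide":[0,0,0],"yaw":0}]'| grep -E "pos|ft_force|width"
python3 - <<'E'
from h import *
for i in range(3):
    im=manip.camera("side"); o=manip.get_obs(); print(np.round(o["ft_force"],1),np.round(o["torque"],2))
cv2.imwrite("pics/s4.png",cv2.resize(im[170:270,250:350],(600,600),interpolation=2))
E
```

```text
position: [0.4775, -0.0512, 0.1529]
ft_force: [-0.4, 0.0, 2.2]
grip_width: 0.56
[0.5 0.8 2.8] [ 0.06  0.08 -0.04]
[-0.2  0.   2.7] [-0.01  0.05  0.05]
[ 0.3 -0.8  3.4] [-0.01  0.13  0.01]
```

View pics/s4.png

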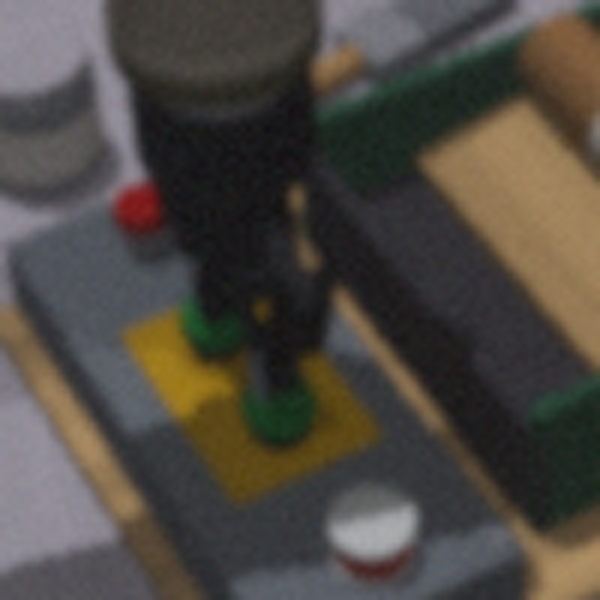

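Both fingertips rest on the caps, at crop (215,320) and (275,390). The left pin and the pale band have changed, so I need to see the pins and roll before pressing further.

```bash
python3 - <<'E'
from h import *
a=manip.camera("top"); b=manip.camera("side"); f=lambda im,r,c,s:cv2.resize(im[r:r+s,c:c+s],(400,400),interpolation=2)
b0=cv2.imread("pics/side0.png")
cv2.imwrite("pics/p5.png",np.hstack([f(b0,150,290,110),f(b,150,290,110)]))
E
```

```text
(no output)
```

View pics/p5.png

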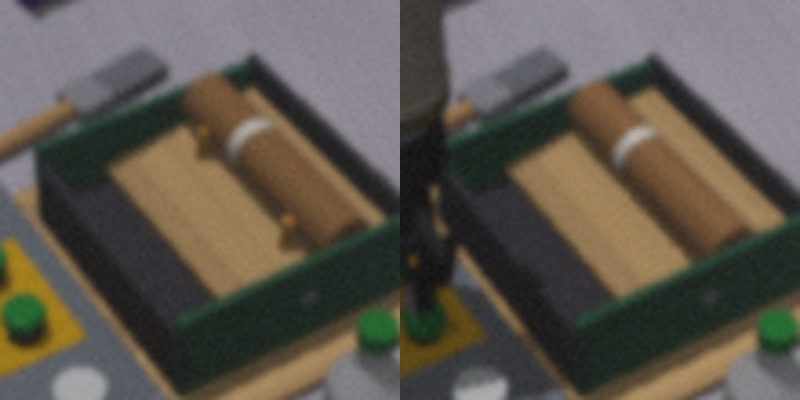

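Both pins are sunk and the roll has just started moving down, straight. I'll press to the hard stop now and hold.

```bash
python3 -m jog '[{"grip":-0.12,"slide":[0,0,0.2],"yaw":0},{"grip":-0.12,"slide":[0,0,0.2],"yaw":0},{"grip":-0.12,"slide":[0,0,0],"yaw":0}]'| grep -E "pos|ft_force|width"
```

```text
position: [0.4776, -0.0513, 0.1499]
ft_force: [-6.4, -0.4, 18.1]
grip_width: 0.558
```

```bash
for i in 1 2; do python3 -m jog '[{"grip":-0.12,"slide":[0,0,0],"yaw":0},{"grip":-0.12,"slide":[0,0,0],"yaw":0},{"grip":-0.12,"slide":[0,0,0],"yaw":0},{"grip":-0.12,"slide":[0,0,0],"yaw":0},{"grip":-0.12,"slide":[0,0,0],"yaw":0},{"grip":-0.12,"slide":[0,0,0],"yaw":0},{"grip":-0.12,"slide":[0,0,0],"yaw":0},{"grip":-0.12,"slide":[0,0,0],"yaw":0}]'| grep -E "clock|pos|ft_force|width"; done
python3 - <<'E'
from h import *
b=manip.camera("side"); cv2.imwrite("pics/p6.png",cv2.resize(b[150:290,250:410],(685,600),interpolation=2))
m0=manip.masks_of("roll","side"); c=manip.camera("side")
m1=manip.masks_of("roll","side")
for m in m0+m1: print(round(m["conf"],2),np.round(m["centre"],1))
y=np.radians(13.3); o=(L+Rr)/2
print("expect",proj("side",[o[0]+.12*np.cos(y),o[1]+.12*np.sin(y),.062]), "diff",cv2.absdiff(b,c)[150:290,250:410].max())
E
```

```text
clock: 7.65
position: [0.4776, -0.0512, 0.1499]
ft_force: [-7.4, 0.1, 17.7]
grip_width: 0.56
clock: 8.45
position: [0.4776, -0.0513, 0.1499]
ft_force: [-7.3, -0.0, 18.8]
grip_width: 0.565
0.78 [434.1 349.3]
0.65 [324.9 133.7]
0.55 [324.  215.4]
0.88 [323.8 136. ]
0.75 [328.4 214.5]
0.64 [433.9 348.1]
expect [328.51878151 216.65385607] diff 13
```

View pics/p6.png

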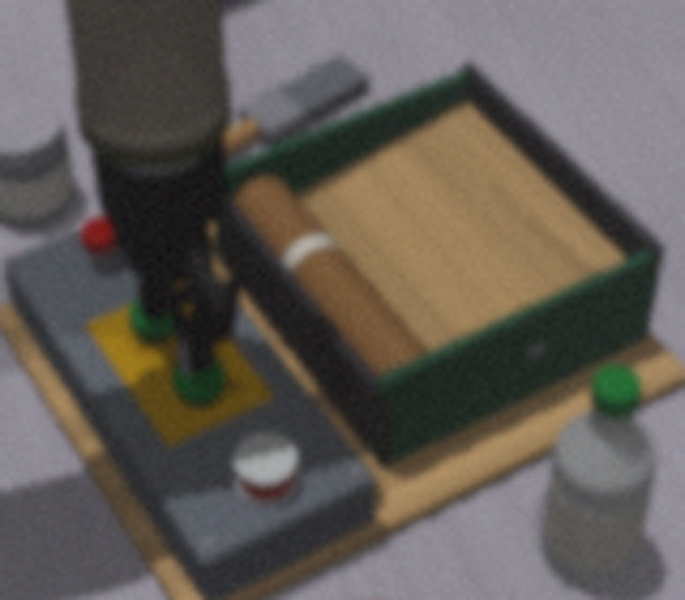

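The roll lies at rest in the trough, along its axis: its centre is measured at (328,214.5), against an expected (328.5,216.7). Both buttons are still held at the stop (18 N). I'll let both up together and move clear.

```bash
python3 -m jog '[{"grip":-0.12,"slide":[0,0,-0.4],"yaw":0},{"grip":-0.12,"slide":[0,0,-0.4],"yaw":0},{"grip":-0.12,"slide":[0,0,-0.6],"yaw":0},{"grip":-0.12,"slide":[0,0,-2],"yaw":0},{"grip":-0.12,"slide":[0,0,-3],"yaw":0},{"grip":-0.12,"slide":[0,0,-3],"yaw":0},{"grip":-0.12,"slide":[0,0,-3],"yaw":0},{"grip":-0.12,"slide":[0,0,0],"yaw":0}]'| grep -E "clock|pos|ft_force"
python3 -m jog '[{"grip":-0.12,"slide":[0,0,-2],"yaw":0},{"grip":-0.12,"slide":[0,0,0],"yaw":0},{"grip":-0.12,"slide":[0,0,0],"yaw":0},{"grip":-0.12,"slide":[0,0,0],"yaw":0},{"grip":-0.12,"slide":[0,0,0],"yaw":0}]'| grep -E "clock|pos|ft_force"
python3 - <<'E'
from h import *
b=manip.camera("side"); cv2.imwrite("pics/p7.png",cv2.resize(b[150:290,250:410],(685,600),interpolation=2))
E
```

```text
clock: 9.45
position: [0.4789, -0.0513, 0.2766]
ft_force: [0.5, -0.2, -0.9]
clock: 9.95
position: [0.4771, -0.0512, 0.2919]
ft_force: [0.3, -0.2, 0.3]
```

View pics/p7.png

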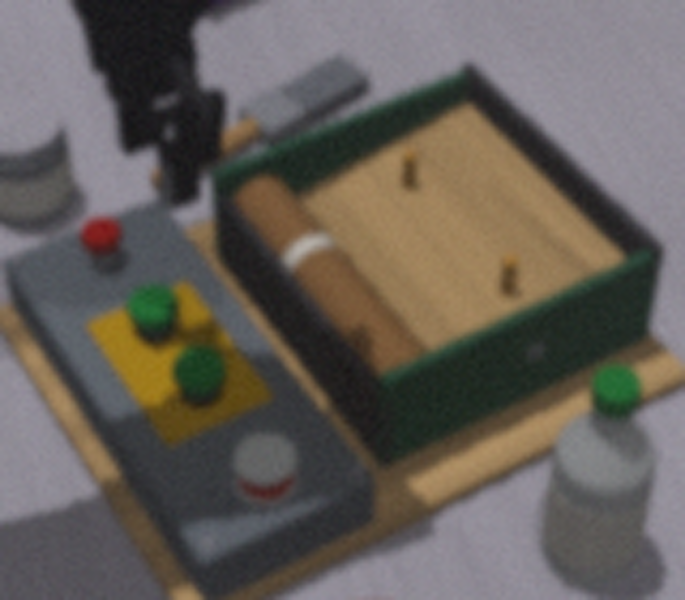

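Both green buttons are up at (153,310) and (200,370), the pins are up again, and the roll is at rest in the trough at (330,280). The stop and spool are untouched and the gripper is clear, so I'm handing in.

```bash
python3 -c "from workcell import manip; print(manip.hand_in())"
```

```text
the job is handed in; nothing more can be done
None
```

I pressed both green buttons together and held them until the roll came to rest in the trough, then released them, moved clear and handed the job in at about 10 s; no verdict came back.

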